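Put the pliers, punch, coupler and bolt back in their foam inserts

ROBOT

A 7-joint arm with a two-finger parallel gripper is mounted at the origin on the work surface; the furniture and walls round the work are solid. World frame = base frame: x ahead of the robot, y to its left, z up, the work surface at z = 0. Lengths are in m, angles in rad, forces in N, time in s.
With the tool pointing down it reaches from about 0.425 to 0.8 m from the base axis. Payload 8.3 kg.
Tool frame: the origin (TCP) lies between the finger pads; the fingertips stand 19 mm ahead of it and the grasp point (between the pads) is the TCP; z points along the fingers, y is the line along which they close (so a half turn about z gives the same grasp; the last joint's range is limited). The gripper opens to 85 mm and grips with 20 to 120 N. Pads are 22 mm wide; open, the fingers measure 114 mm over their backs; the gripper's body (76 mm by 85 mm) begins 54 mm behind the grasp point. The pads swing forward as they close: fully open they stand 13 mm farther back than shut.
Start: joints at [-1.362, 0.383, 0.016, 1.37, -0.006, 1.388, -0.046], TCP at [0.168, 0.602, 0.25] pointing down, gripper open.
Joint ranges: [-2.95, 2.95], [-0.25, 2.06], [-1.52, 1.56], [0.18, 2.33], [-1.44, 4.58], [0.02, 2.06], [-3.01, 3.01]. Speed limits (rad/s): [2.39, 2.39, 3.01, 3.01, 3.14, 3.14, 3.14].

INTERFACE

Orientations are given as a rotation vector (axis times angle).
In Python, from plant import state, snapshot, job_done, regions_of, place_of gives the robot as it stands. The module is installed in compiled form; this text tells all that it offers.
- The arm moves only by the shell command python3 -m pendant 'ROWS' [FORCE]. ROWS is JSON, a list of rows, each a list of 7 numbers: the turn, a rotation vector about the tool's x, y, z in degrees, then the shift along the tool's x, y, z in mm, then the opening, from 0 (shut) to 1 (fully open). A call has 1 to 10 rows; each row shifts and turns the commanded pose from where the row before left it, along the tool's axes as they then stand; what a row does not reach is not made up. A row lasts 1/10 s, in which the tool goes at most 50 mm and 8.59 degrees, less where a joint would pass 70% of its speed; a pose out of reach is approached as far as the arm can. A call with a gripper value outside its range is refused whole. The fingers move at their own pace and stop on an object; FORCE is the grip in N (left out, the last holds). Time passes only in rows, so rows that do not move let the fingers close. It gives the time, the measured TCP pose, the force, the opening and the grip force at its end, in the units of the state.
- state(): the state, without advancing time (a new reading comes with each control period).
- snapshot(name): name is "side" or "top"; returns a dict with "color" (400x640x3 uint8, red, green, blue), "mtx" (3x3 intrinsics, pixels), "R" (3x3) and "t" (3): a world point X has camera coordinates R X + t. Camera axes: x right, y down, z forward; pixel columns grow to the right and rows downward; lengths in m; the calibration is good to about 2 mm. A picture is of the moment at which its call begins. There is no depth.
- job_done(): hands the job in; it is judged then, once.
Trained networks look in the newest picture that a camera, given by its name, has taken for a name from the list of things; names that differ only in an ending like _2 or _b are one class to them, and where a whole thing is asked for, a point or a joint stands for the part that bears it (a point fixed in the world has none). Each returns a list of dicts, best first, with "score" (0 to 1); they miss things now and then, are a little off and sometimes report something else, mostly with a low value. They report only what shows in the picture. A call takes as long as a camera call. They do not tell look-alikes from the thing itself.
- regions_of(camera, query): "region" (400x640 bool, what is visible of it) and "point" ([column, row] in pixels, amid what is visible of it).
- place_of(camera, query): "point" ([column, row] in pixels: a listed point, or the origin of a listed thing).
The state is a dict: "time_s": time; "q": joint angles; "joint_velocities": joint speeds; "joint_torque": joint torques, N m; "ee_pos": TCP position; "ee_rot": TCP orientation; "force": force on the tool from outside, world axes, zero at the start; "torque": the same for the moment, N m; "gripper_width": finger opening in m; "finger_force": force on a finger pad.
Only numpy, scipy, OpenCV 4.12 (cv2) and the standard library are available. Lean on these libraries where they do the work, as an engineer would, in place of code of your own. Each camera call takes 0.05 s, during which the arm holds its last target. There are 200 camera calls.

TASK

Put the four loose pieces of the bench kit away: lay the red-handled pliers, the centre punch, the air coupler and the bright hex bolt each flat and fully down in the blue-floored foam insert that is cut to its size and shape. The pliers go in with their jaws in the narrow end of their recess; the other three may lie either way round. Leave the spanner and the file where they are.

Things in the scene. Friction and masses are not known exactly. Their poses are not given: they have to be found in the camera images.
- pliers_center (a point): Combination pliers with red handles, lying flat, 40 x 167 x 14 mm, 0.26 kg. The point: 7 mm up, between the handles, 20 mm from mid-length towards their ends, near the centre of mass; a good grip, 38 mm wide. x across, y along the tool: +y to the handle ends (64 mm away), -y to the tips of the narrow jaws (104 mm away); z up.
- punch_center (a point): Centre punch, a thin dark grey steel rod lying down, 14 x 116 x 14 mm, 0.07 kg. The point is its centre, 7 mm above its underside; y along its length, x across, z up.
- coupler_center (a point): Quick air coupler, a shiny stepped metal cylinder with a brass end, lying down, 25 x 96 x 25 mm, 0.14 kg. The point is its centre, 12.5 mm above its underside; y along its length, x across, z up. It does not roll.
- bolt_center (a point): Short bright zinc hex bolt lying down, 22 x 58 x 20 mm, 0.06 kg. The point is its centre, 10 mm above its underside; y along its length, x across (22 mm), z up. It does not roll.
- pliers_insert: Pliers' foam insert, the largest, 72 x 197 mm. Fixed. Blue recess floor 5 mm, black walls to 14 mm above the bench. Recess y = -110 to 70 mm, 54 mm wide; at the -y end (y < -62) only x = -12 to 23, for the jaws. No side walls at y = -62 to 25 (finger bays). Origin on the bench, z up. Seated pliers: axes as the insert's (handles +y), their point 12 mm above the origin.
- punch_insert: Centre punch's foam insert, long and slim, 46 x 144 mm outside, recess 28 x 130 mm. Fixed. Blue recess floor 5 mm, black foam walls up to 14 mm above the bench; side walls cut away from y = -25 to 25 mm as finger bays. Origin: middle, on the bench; y along the recess, z up. Fits either way round; seated, the punch's centre is 12 mm above the origin.
- coupler_insert: Air coupler's foam insert, of middle length, 57 x 126 mm outside, recess 39 x 110 mm. Fixed. Blue recess floor 5 mm, black foam walls up to 14 mm above the bench; side walls cut away from y = -25 to 25 mm as finger bays. Origin: middle, on the bench; y along the recess, z up. Fits either way round; seated, the coupler's centre is 17.5 mm above the origin.
- bolt_insert: Bolt's foam insert, the shortest, 54 x 88 mm outside, recess 36 x 72 mm. Fixed. Blue recess floor 5 mm, black foam walls up to 14 mm above the bench; side walls cut away from y = -25 to 25 mm as finger bays. Origin: middle, on the bench; y along the recess, z up. Fits either way round; seated, the bolt's centre is 15 mm above the origin.
- spanner_center (a point): Bright combination spanner, 30 x 217 x 8 mm, lying at the far left of the work beyond the file; not part of the job, to be left where it lies. The point is its centre, y along it.
- file_center (a point): Long file with a red handle, 29 x 305 x 30 mm, lying at the left of the work; not part of the job, to be left where it lies. The point is its centre, y along it.
Mind the look-alikes: they are no part of the job. There is more than one size of the part that bears coupler_center; the job needs the larger.

How it is judged:
At the end, for the whole second after the job is handed in: Each tool rests, released, in its own insert: listed point within 12 mm of the origin seen from above and 4 mm of the seated height, along the recess (0.25 rad), flat (0.06 rad), pliers' jaws at the narrow end; spanner and file moved less than 30 mm (horizontal distance between pliers_center and pliers_insert below 0.012 m and z of pliers_center in the frame of pliers_insert between 0.008 and 0.016 m and angle between each of pliers_center, punch_center, coupler_center, bolt_center's own z axis and vertical below 0.06 rad and angle between the y axis of pliers_center and the y axis of pliers_insert, either way round below 0.25 rad and y of pliers in the frame of pliers_insert below 0 m and linear speed of each of pliers, punch, coupler, bolt below 0.02 m/s and horizontal distance between punch_center and punch_insert below 0.012 m and z of punch_center in the frame of punch_insert between 0.008 and 0.016 m and angle between the y axis of punch_center and the y axis of punch_insert, either way round below 0.25 rad and horizontal distance between coupler_center and coupler_insert below 0.012 m and z of coupler_center in the frame of coupler_insert between 0.0135 and 0.0215 m and angle between the y axis of coupler_center and the y axis of coupler_insert, either way round below 0.25 rad and horizontal distance between bolt_center and bolt_insert below 0.012 m and z of bolt_center in the frame of bolt_insert between 0.011 and 0.019 m and angle between the y axis of bolt_center and the y axis of bolt_insert, either way round below 0.25 rad and distance of each of spanner_center, file_center from where it was at the start of the episode below 0.03 m); the robot touches nothing.
It fails at once if the spanner is moved by more than 30 mm (distance of spanner_center from where it was at the start of the episode above 0.03 m).
It fails at once if the file is moved by more than 30 mm (distance of file_center from where it was at the start of the episode above 0.03 m).
It also fails if it takes over 93 s, if anything falls off the work surface, if the arm or the gripper's body presses on something with over 40 N, if the wrist force passes 120 N, or if a joint passes its speed limit or range.

## Working session

There is one attempt and no reset: what is moved stays moved. The work goes in short steps, Python scripts to look and compute and a shell command to move; the robot and the scene stay as the last step left them, time stands still between calls to the robot, and variables do not carry over. Pictures are saved under pics/ and viewed, at most 14 in all, crops included, and the job is handed in when it is done.

```bash
mkdir -p pics
cat > h.py <<'E'
import numpy as np, cv2
from plant import state, snapshot, regions_of, place_of
from scipy.spatial.transform import Rotation as Ro
def ray(s,px,z):
    K,R,t=map(np.array,(s["mtx"],s["R"],s["t"])); c=-R.T@t
    d=R.T@np.linalg.solve(K,[px[0],px[1],1.]); return c+d*(z-c[2])/d[2]
def proj(s,X):
    p=s["mtx"]@(np.array(s["R"])@np.array(X)+s["t"]); return p[:2]/p[2]
E
python3 - <<'E'
from h import *
s=state(); print(s)
for n in("top","side"):
    p=snapshot(n); cv2.imwrite(f"pics/{n}0.png",p["color"][:,:,::-1]); print(n,-np.array(p["R"]).T@p["t"],p["mtx"])
    for q in "pliers_center punch_center coupler_center bolt_center pliers_insert punch_insert coupler_insert bolt_insert spanner_center file_center".split():
        print(q,[(np.round(d["point"]).astype(int).tolist(),round(d["score"],2),np.round(ray(p,d["point"],.01)[:2],3).tolist()) for d in place_of(n,q)])
E
```

```text
{'time_s': 0.0, 'q': array([-1.3619253 ,  0.38426226,  0.016393  ,  1.3711682 , -0.00627048,
        1.38821299, -0.04652014]), 'joint_velocities': array([-0.0001381 ,  0.00034836,  0.00059125, -0.00030662, -0.00070627,
        0.00058885,  0.00036814]), 'joint_torque': array([-3.44342061e-04, -6.27587342e+01,  8.44086315e-01, -3.71820831e+01,
        1.65155833e-02,  1.41729679e-02, -2.22066325e-05]), 'ee_pos': array([0.16763164, 0.60160688, 0.24925762]), 'ee_rot': array([-0.4255088 , -3.11244232,  0.00312712]), 'force': array([ 0.28018856,  1.1332049 , -0.225674  ]), 'torque': array([-0.02793279, -0.0102449 ,  0.05158766]), 'finger_force': 0.0, 'gripper_width': 0.08533790026883586}
top [0.26108203 0.28880046 0.99146337] [[447.37896601   0.         323.54988576]
 [  0.         447.37896601 199.92031911]
 [  0.           0.           1.        ]]
pliers_center [([271, 167], 0.6, [0.489, 0.434])]
punch_center [([308, 219], 0.88, [0.37, 0.35])]
coupler_center [([335, 294], 0.45, [0.205, 0.293])]
bolt_center [([356, 218], 0.67, [0.37, 0.244])]
pliers_insert [([389, 130], 0.74, [0.57, 0.
[... 335 characters left out ...]
[-0.39617854  0.63171821  0.70948175] [[423.57568436   0.         317.64351635]
 [  0.         423.57568436 200.74839539]
 [  0.           0.           1.        ]]
pliers_center [([262, 205], 0.64, [0.477, 0.429])]
punch_center [([311, 226], 0.56, [0.351, 0.341])]
coupler_center [([356, 260], 0.6, [0.2, 0.291]), ([306, 196], 0.47, [0.472, 0.306])]
bolt_center [([341, 211], 0.4, [0.374, 0.248])]
pliers_insert [([342, 168], 0.74, [0.559, 0.157])]
punch_insert [([353, 196], 0.55, [0.419, 0.188])]
coupler_insert [([404, 179], 0.9, [0.437, 0.017])]
bolt_insert [([374, 192], 0.68, [0.417, 0.127])]
spanner_center [([350, 196], 0.26, [0.425, 0.197])]
file_center [([229, 216], 0.95, [0.468, 0.521])]
```

View pics/top0.png

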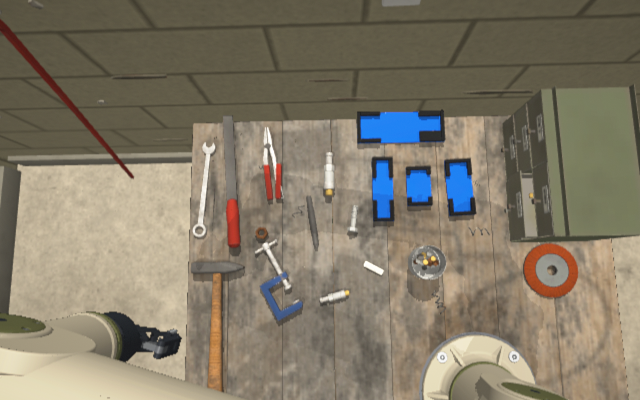

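View pics/side0.png

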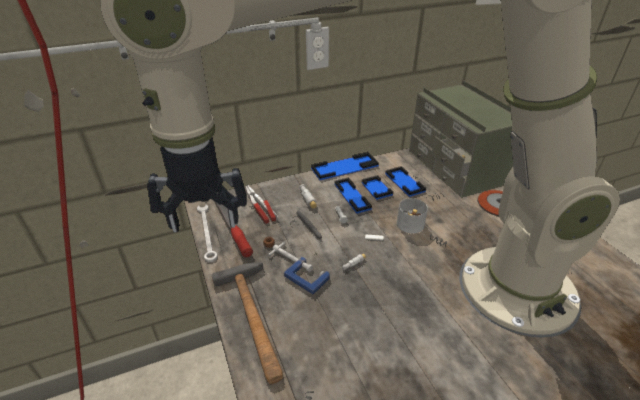

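Run:
```python
from h import *
p=snapshot("top"); im=p["color"][:,:,::-1]
c=im[100:300,235:485]; cv2.imwrite("pics/crop1.png",cv2.resize(c,None,fx=3,fy=3,interpolation=cv2.INTER_CUBIC))
hs={"pliers_center":.007,"punch_center":.007,"coupler_center":.0125,"bolt_center":.01,"pliers_insert":.012,"punch_insert":.012,"coupler_insert":.012,"bolt_insert":.012}
for q,z in hs.items():
    for d in regions_of("top",q):
        m=d["region"]; v,u=np.nonzero(m)
        P=np.array([ray(p,(a,b),z)[:2] for a,b in zip(u,v)],np.float32)
        (cx,cy),wh,a=cv2.minAreaRect(P*1000)
        cc=P.mean(0); w,V=np.linalg.eigh(np.cov((P-cc).T))
        L=V[:,1]; e=(P-cc)@L; mid=cc+L*(e.max()+e.min())/2
        print(q,round(d["score"],2),len(u),"px",[u.min(),u.max(),v.min(),v.max()],"rect",np.round([cx,cy,*wh,a],1),"mean",np.round(cc*1000,1),"axis",np.round(np.degrees(np.arctan2(L[1],L[0])),1),"mid",np.round(mid*1000,1),"len",round(np.ptp(e)*1000))
    print("  place",[(np.round(d["point"],1).tolist(),np.round(ray(p,d["point"],z)[:2]*1000,1).tolist()) for d in place_of("top",q)])
```

```text
pliers_center 0.56 784 px [np.int64(263), np.int64(282), np.int64(128), np.int64(199)] rect [499.5 431.6 165.4  40.1   4.7] mean [487.6 432.9] axis -172.3 mid [499.4 434.5] len 166
  place []
punch_center 0.53 283 px [np.int64(307), np.int64(317), np.int64(196), np.int64(244)] rect [367.7 342.6 108.3  15.6  10.6] mean [366.6 341.8] axis -171.7 mid [367.8 342. ] len 108
  place [([313.1, 217.9], [372.0, 339.6])]
coupler_center 0.58 344 px [np.int64(323), np.int64(333), np.int64(153), np.int64(193)] rect [472.  304.9  22.3  91.3  89. ] mean [468.9 303.9] axis 179.1 mid [472.  303.8] len 91
coupler_center 0.49 141 px [np.int64(321), np.int64(348), np.int64(290), np.int64(300)] rect [204.4 295.4  13.8  59.8  13. ] mean [204.3 291.9] axis 105.5 mid [203.4 295.2] len 60
  place [([331.4, 176.5], [463.5, 297.5]), ([333.5, 295.4], [203.6, 297.3])]
bolt_center 0.61 184 px [np.int64(347), np.int64(358), np.int64(205), np.int64(231)] rect [370.2 252.3  20.   58.5  82.9] mean [369.1 250.9] axis 170.8 mid [370.1 250.8] len 59
  place [([352.7, 219.1], [367.5, 252.2])]
pliers_insert 0.61 2737 px [
[... 216 characters left out ...]
5 px [np.int64(371), np.int64(394), np.int64(156), np.int64(220)] rect [4.358e+02 1.857e+02 1.442e+02 4.890e+01 1.000e-01] mean [434.1 184.7] axis 179.4 mid [436.  184.7] len 144
  place [([383.9, 188.2], [434.9, 181.6])]
coupler_insert 0.96 1435 px [np.int64(444), np.int64(475), np.int64(159), np.int64(214)] rect [435.4  15.5 124.7  58.8   2.4] mean [435.   15.6] axis -176.9 mid [435.2  15.6] len 125
  place [([457.8, 189.4], [429.0, 19.5]), ([390.5, 128.6], [571.3, 162.0])]
bolt_insert 0.69 165 px [np.int64(348), np.int64(357), np.int64(205), np.int64(231)] rect [369.9 252.4  17.8  58.   85.4] mean [368.3 251.1] axis 172.0 mid [369.8 250.9] len 58
  place [([419.6, 184.5], [441.6, 102.6])]
```

View pics/crop1.png

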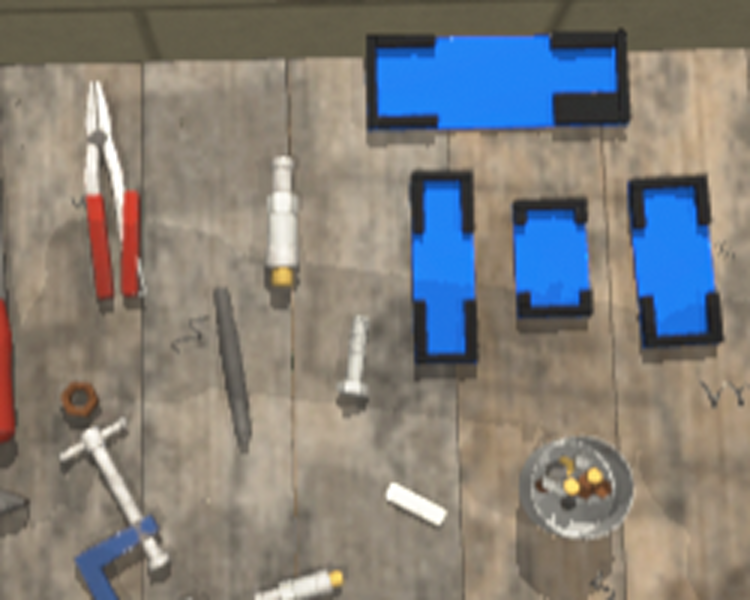

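Crop: pliers at px (271,167), tips up and handles down. The narrow end of their insert is on the right, at (438,122).

Candidates for each piece:
- **Couplers:** (329,174) is about 91 mm long, (335,296) about 60 mm. I choose the larger, (329,174).
- **Bolt:** (353,218) has a hex head. The chalk at (373,268) and the clamp screw at (275,265) are look-alikes.
- **Punch:** (312,220), the only one.
- **Pliers:** (271,167). The red-handled file is at (232,185).

```bash
cat >> h.py <<'E'
def plan(x,y,z,psi,s=None):
    s=s or state(); R0=Ro.from_rotvec(s["ee_rot"]).as_matrix()
    y_=np.array([np.cos(np.radians(psi)),np.sin(np.radians(psi)),0]); z_=np.array([0,0,-1.])
    Rt=np.c_[np.cross(y_,z_),y_,z_]; 
    tr=Ro.from_matrix(R0.T@Rt).as_rotvec(degrees=True); sh=Rt.T@(np.array([x,y,z])-s["ee_pos"])*1000
    return "turn",np.round(tr,1).tolist(),"shift after turn",np.round(sh,1).tolist()
E
python3 - <<'E'
from h import *
p=snapshot("top"); q=snapshot("side")
def tri(a,b):
    c1=ray(p,a,0);o1=-np.array(p["R"]).T@p["t"];c2=ray(q,b,0);o2=-np.array(q["R"]).T@q["t"]
    d1=c1-o1;d2=c2-o2
    k=np.linalg.lstsq(np.c_[d1,-d2],o2-o1,rcond=None)[0]; return o1+k[0]*d1,o2+k[1]*d2
print("outlet",tri((400,3),(318,69)))
print("table edge",ray(p,(270,121),0),ray(p,(470,116),0))
hsv=cv2.cvtColor(p["color"],cv2.COLOR_RGB2HSV); m=cv2.inRange(hsv,(100,150,120),(120,255,255))
n,l,st,ce=cv2.connectedComponentsWithStats(m)
for i in range(1,n):
    if st[i,4]>200:
        v,u=np.nonzero(l==i); P=np.array([ray(p,(a,b),.005)[:2] for a,b in zip(u,v)],np.float32)*1000
        lo,hi=P.min(0),P.max(0); print("blue",st[i],np.round(cv2.minAreaRect(P)[0]),np.round(cv2.minAreaRect(P)[1]),round(cv2.minAreaRect(P)[2],1))
a=ray(p,(235+514/3,100+200/3),.014),ray(p,(235+592/3,100+318/3),.014); print("bolt ins",a,(a[0]+a[1])/2)
print(plan(.480,.431,.12,95))
E
```

```text
outlet (array([0.72317262, 0.16872772, 0.25810254]), array([0.72178291, 0.16577336, 0.2577106 ]))
table edge [0.59990566 0.43737159 0.        ] [ 0.60070178 -0.02153296  0.        ]
blue [ 360  112   81   31 1954] [577. 140.] [181.  71.] 88.7
blue [372 160  21  58 902] [436. 185.] [ 45. 129.] 88.3
blue [ 446  162   27   50 1022] [436.  15.] [110.  56.] 2.6
blue [406 170  25  32 692] [441. 105.] [53. 70.] 88.8
bolt ins (array([0.4821452 , 0.13045575, 0.014     ]), array([0.3928552 , 0.07749859, 0.014     ])) [0.4375002  0.10397717 0.014     ]
('turn', [-0.0, -0.0, -20.6], 'shift after turn', [-296.2, -197.6, 130.3])
```

```bash
python3 -m pendant '[[0,0,-7,0,0,0,0.75],[0,0,-7,0,0,0,0.75],[0,0,-6.6,0,0,0,0.75],[0,0,0,-42,-28,5,0.75],[0,0,0,-42,-28,5,0.75],[0,0,0,-42,-28,10,0.75],[0,0,0,-42,-28,15,0.75],[0,0,0,-42,-28,20,0.75],[0,0,0,-42,-28,20,0.75],[0,0,0,-44,-29,20,0.75]]' 30
python3 -c "
from h import *
print(state()['q'].round(2),plan(.480,.431,.06,95))"
```

```text
time_s: 3.05
ee_pos: [0.4643, 0.44, 0.1614]
ee_rot: [-0.138, 3.138, 0.001]
force: [-0.6, -0.3, -0.1]
gripper_width: 0.0641
finger_force: 0.0
[-0.88  0.47  0.1   1.46 -0.05  1.22  0.88] ('turn', [0.0, 0.0, 0.0], 'shift after turn', [-14.8, -10.3, 101.4])
```

```bash
python3 -m pendant '[[0,0,0,0,0,34,0.75],[0,0,0,0,0,34,0.75],[0,0,0,0,0,30,0.75],[0,0,0,0,0,0,0.75],[0,0,0,0,0,0,0.75],[0,0,0,0,0,0,0.75]]' 30
python3 - <<'E'
from h import *
s=state(); print(s["ee_pos"],plan(.480,.431,.022,95))
p=snapshot("top"); cv2.imwrite("pics/c2.png",cv2.resize(p["color"][110:230,220:340,::-1],None,fx=4.5,fy=4.5,interpolation=cv2.INTER_CUBIC))
for n in("top","side"):
    p=snapshot(n)
    for d in place_of(n,"pliers_center"): print(n,d["score"],ray(p,d["point"],.007))
E
```

```text
time_s: 3.65
ee_pos: [0.4638, 0.4421, 0.0663]
ee_rot: [-0.138, 3.136, 0.004]
force: [0.5, 0.0, 0.2]
gripper_width: 0.0638
finger_force: 0.0
[0.46384932 0.44209113 0.0662573 ] ('turn', [0.1, 0.1, 0.0], 'shift after turn', [-15.1, -12.5, 44.3])
side 0.63 [0.47869076 0.43368182 0.007     ]
```

View pics/c2.png

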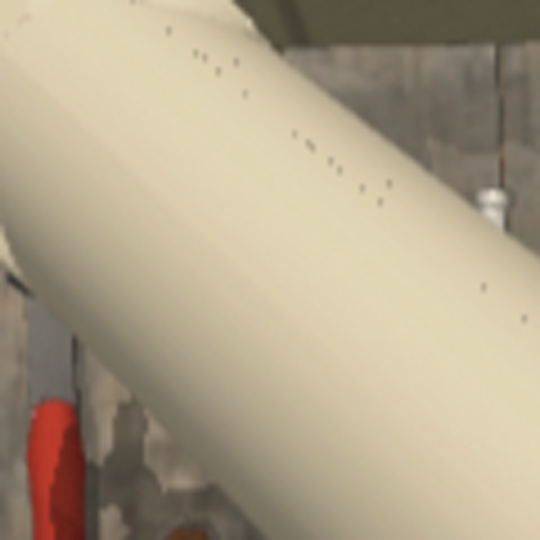

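```bash
python3 -m pendant '[[0,0,0,-15,-11.5,0,0.75],[0,0,0,0,0,20,0.75],[0,0,0,0,0,20,0.75],[0,0,0,0,0,6,0.75],[0,0,0,0,0,0,0.75],[0,0,0,0,0,0,0.75]]' 40
python3 - <<'E'
from h import *
print(plan(.480,.432,.020,95))
p=snapshot("side"); cv2.imwrite("pics/c3.png",cv2.resize(p["color"][140:260,180:340,::-1],None,fx=4.5,fy=4.5,interpolation=cv2.INTER_CUBIC))
E
```

```text
time_s: 4.5
ee_pos: [0.4791, 0.4314, 0.0189]
ee_rot: [-0.138, 3.138, 0.001]
force: [0.9, -0.6, 1.4]
gripper_width: 0.0642
finger_force: 0.0
('turn', [0.0, 0.0, 0.0], 'shift after turn', [-0.9, 0.5, -1.1])
```

View pics/c3.png

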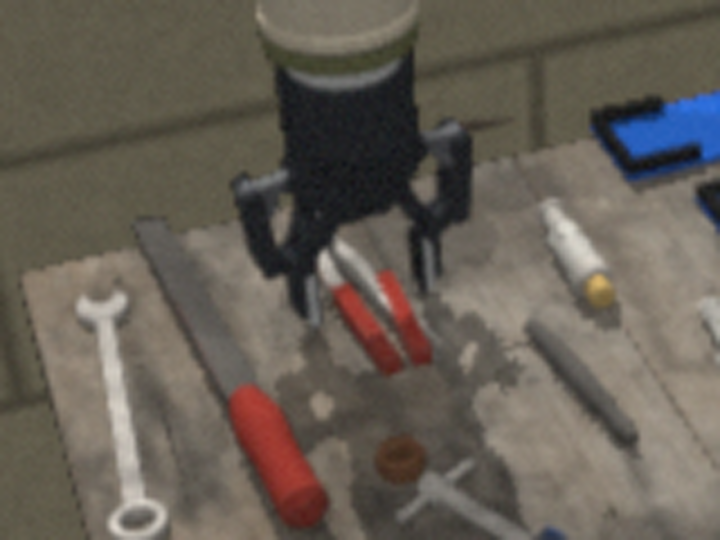

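Side view: the fingers straddle the red handles at about px (260,205), clear of the file. Closing.

```bash
python3 -m pendant '[[0,0,0,0,0,-1,0.3],[0,0,0,0,0,0,0.3],[0,0,0,0,0,0,0.3],[0,0,0,0,0,0,0.3],[0,0,0,0,0,0,0.3],[0,0,0,0,0,0,0.3]]' 40
```

```text
time_s: 5.15
ee_pos: [0.4793, 0.4314, 0.0203]
ee_rot: [-0.138, 3.137, 0.002]
force: [-1.6, -1.0, 4.5]
gripper_width: 0.0385
finger_force: 39.7
```

```bash
python3 -m pendant '[[0,0,0,0,0,-25,0.3],[0,0,0,0,0,-40,0.3],[0,0,0,0,0,-40,0.3],[0,0,8,0,0,0,0.3],[0,0,8,0,0,0,0.3],[0,0,8,0,0,0,0.3],[0,0,8,0,0,0,0.3],[0,0,8,0,0,0,0.3],[0,0,8,0,0,0,0.3],[0,0,8,0,0,0,0.3]]'
python3 -m pendant '[[0,0,8,0,0,0,0.3],[0,0,8,0,0,0,0.3],[0,0,8,0,0,0,0.3],[0,0,8,0,0,0,0.3],[0,0,7,0,0,0,0.3],[0,0,0,0,0,0,0.3],[0,0,0,0,0,0,0.3]]'
python3 -c "
from h import *
print(state()['q'].round(2),plan(.577,.160,.12,0))"
```

```text
time_s: 6.15
ee_pos: [0.4784, 0.4307, 0.1237]
ee_rot: [-1.36, -2.832, 0.001]
force: [-0.5, -0.1, -2.7]
gripper_width: 0.0383
finger_force: 41.3
time_s: 6.85
ee_pos: [0.4785, 0.4309, 0.1237]
ee_rot: [2.216, 2.226, -0.001]
force: [-0.4, -0.3, -2.6]
gripper_width: 0.0382
finger_force: 41.3
[-1.08  0.53  0.43  1.5  -0.23  1.16 -0.61] ('turn', [-0.0, 0.0, 0.3], 'shift after turn', [-270.9, 98.5, 3.7])
```

```bash
python3 -m pendant '[[0,0,0.3,-30,11,0,0.3],[0,0,0,-34,12,0,0.3],[0,0,0,-34,12,0,0.3],[0,0,0,-34,12,0,0.3],[0,0,0,-34,12,0,0.3],[0,0,0,-34,12,0,0.3],[0,0,0,-34,13,0,0.3],[0,0,0,-34,13,0,0.3],[0,0,0,0,0,0,0.3],[0,0,0,0,0,0,0.3]]'
python3 - <<'E'
from h import *
s=state();print(s['q'].round(2),plan(.577,.160,.060,0,s))
p=snapshot("side"); cv2.imwrite("pics/c4.png",cv2.resize(p["color"][100:230,270:450,::-1],None,fx=4.4,fy=4.4,interpolation=cv2.INTER_CUBIC))
z=s["ee_pos"][2]-.0135
for n in("side","top"):
    p=snapshot(n)
    for q in("pliers_center","pliers_insert"):
        for d in place_of(n,q): print(n,q,d["score"],d["point"],ray(p,d["point"],z if q[7]=="c" else 0))
E
```

```text
time_s: 7.85
ee_pos: [0.5751, 0.161, 0.1241]
ee_rot: [2.227, 2.216, 0.0]
force: [-0.7, 0.5, -2.8]
gripper_width: 0.0385
finger_force: 41.3
[-0.72  0.45  0.51  1.64 -0.24  1.12 -0.15] ('turn', [0.0, 0.0, -0.3], 'shift after turn', [-1.0, 1.9, 64.1])
side pliers_center 0.94 [337.2, 139.0] [0.56228    0.17350426 0.11055239]
side pliers_insert 0.76 [340.0, 166.8] [0.58060796 0.15254085 0.        ]
side pliers_insert 0.65 [349.8, 195.1] [0.43978162 0.18819278 0.        ]
top pliers_center 0.7 [396.2, 113.6] [0.57159312 0.16203928 0.11055239]
top pliers_insert 0.59 [389.9, 129.9] [0.57208322 0.16196879 0.        ]
```

View pics/c4.png

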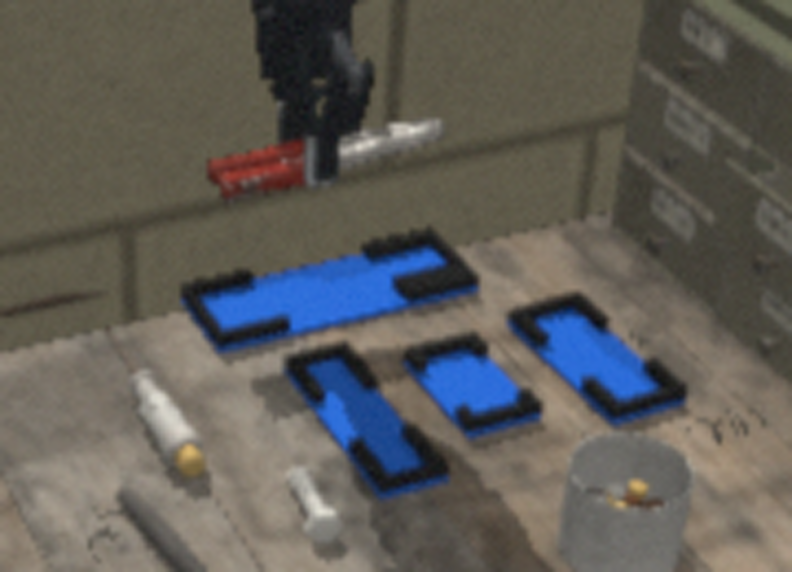

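Side view: pliers gripped level above the insert, handles left (319,141), jaw tips right (370,129), matching the narrow end. Checking the grip's offset along the tool.

Run:
```python
from h import *
s=state(); z=s["ee_pos"][2]-.0135; R=Ro.from_rotvec(s["ee_rot"]).as_matrix()
for n in("side","top"):
    p=snapshot(n)
    for d in regions_of(n,"pliers_center")[:2]:
        v,u=np.nonzero(d["region"]); P=np.array([ray(p,(a,b),z)[:2] for a,b in zip(u,v)])*1000
        print(n,d["score"],len(u),P.min(0),P.max(0),cv2.minAreaRect(P.astype(np.float32)))
    print(proj(p,s["ee_pos"]-[0,-.064,.0135]),proj(p,s["ee_pos"]-[0,.104,.0135]),u.min(),u.max())
```

```text
side 0.91 379 [545.27093297  58.44106129] [603.72077234 232.40540509] ((577.54150390625, 145.22393798828125), (56.183815002441406, 175.7161865234375), 3.220271587371826)
side 0.68 388 [274.19472508 157.18525375] [359.68019493 207.47922876] ((316.9217529296875, 182.0558319091797), (85.00077819824219, 50.47315979003906), 0.6566402912139893)
[318.03018681 140.80161533] [370.59992438 129.71963115] 362 391
top 0.59 641 [555.07696148 102.98041741] [597.09658579 227.30459483] ((577.2677612304688, 164.92544555664062), (41.05512619018555, 124.14830017089844), 1.9320533275604248)
top 0.45 570 [328.11787707 535.49723263] [518.59182134 573.96216024] ((423.0933837890625, 554.9320678710938), (26.856679916381836, 190.4840545654297), 85.853759765625)
[364.01629742 113.08246466] [446.60112244 111.12747969] 193 214
```

```bash
python3 -m pendant '[[0,0,0,-2.5,1,0,0.3],[0,0,0,0,0,30,0.3],[0,0,0,0,0,30,0.3],[0,0,0,0,0,22,0.3],[0,0,0,0,0,0,0.3],[0,0,0,0,0,0,0.3]]'
python3 - <<'E'
from h import *
s=state();print(plan(.576,.1585,.0255,0,s))
E
```

```text
time_s: 9.0
ee_pos: [0.5759, 0.1596, 0.0422]
ee_rot: [2.227, 2.216, -0.001]
force: [0.2, 0.7, -1.8]
gripper_width: 0.0381
finger_force: 41.3
('turn', [-0.0, 0.0, -0.3], 'shift after turn', [-1.1, 0.1, 16.7])
```

```bash
python3 -m pendant '[[0,0,-0.3,-1,0,0,0.3],[0,0,0,0,0,8,0.3],[0,0,0,0,0,5,0.3],[0,0,0,0,0,3,0.3],[0,0,0,0,0,0,0.3],[0,0,0,0,0,0,0.3]]'
```

```text
time_s: 9.6
ee_pos: [0.5757, 0.159, 0.0258]
ee_rot: [-2.221, -2.222, 0.0]
force: [0.9, -0.3, -3.1]
gripper_width: 0.0383
finger_force: 41.3
```

```bash
python3 -m pendant '[[0,0,0,0,0,0.5,0.6],[0,0,0,0,0,0,0.65],[0,0,0,0,0,0,0.65],[0,0,0,0,0,-10,0.65],[0,0,0,0,0,-30,0.65],[0,0,0,0,0,-40,0.65],[0,0,0,0,0,-40,0.65],[0,0,0,0,0,0,0.65]]'
python3 - <<'E'
from h import *
p=snapshot("top"); cv2.imwrite("pics/c5.png",cv2.resize(p["color"][100:250,290:490,::-1],None,fx=4,fy=4,interpolation=cv2.INTER_CUBIC))
for n in("top","side"):
    p=snapshot(n); 
    for d in place_of(n,"pliers_center"): print(n,d["score"],ray(p,d["point"],.012))
    for d in regions_of(n,"punch_center")[:1]:
        v,u=np.nonzero(d["region"]); P=np.array([ray(p,(a,b),.007)[:2] for a,b in zip(u,v)])*1000
        print("punch",n,d["score"],cv2.minAreaRect(P.astype(np.float32)))
print(plan(.368,.342,.13,99))
E
```

```text
time_s: 10.4
ee_pos: [0.5793, 0.1593, 0.1526]
ee_rot: [2.218, 2.218, 0.016]
force: [0.0, -0.1, 0.1]
gripper_width: 0.0553
finger_force: 0.0
top 0.68 [0.57510745 0.1630311  0.012     ]
top 0.64 [0.44170951 0.10658035 0.012     ]
punch top 0.86 ((366.747314453125, 342.3623046875), (115.31198120117188, 17.89960289001465), 5.809378623962402)
side 0.8 [0.57834721 0.16896988 0.012     ]
punch side 0.5 ((364.0042724609375, 341.64886474609375), (109.10199737548828, 14.185246467590332), 7.099168300628662)
('turn', [-0.1, -0.1, -99.0], 'shift after turn', [175.8, 213.3, 14.2])
```

View pics/c5.png

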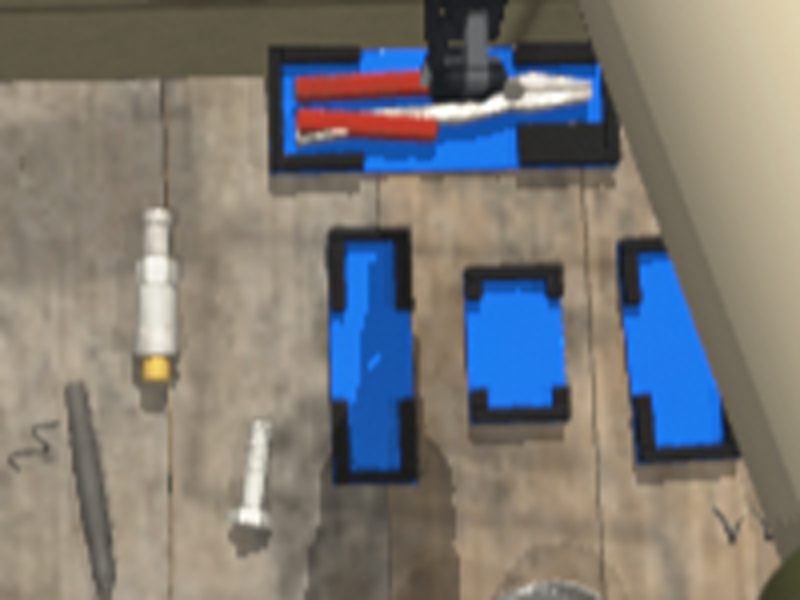

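Pliers lie inside the walls of their insert, jaws in the narrow end (crop (592,90)). Next the punch: its centre is at px ~(312,222).

```bash
python3 -m pendant '[[0,0,-8.2,0,0,0,0.5],[0,0,-8.2,0,0,0,0.5],[0,0,-8.2,0,0,0,0.5],[0,0,-8.2,0,0,0,0.5],[0,0,-8.2,0,0,0,0.5],[0,0,-8.2,0,0,0,0.5],[0,0,-8.2,0,0,0,0.5],[0,0,-8.2,0,0,0,0.5],[0,0,-8.2,0,0,0,0.5],[0,0,-8.2,0,0,0,0.5]]'
python3 -m pendant '[[0,0,-8,0,0,0,0.5],[0,0,-8,0,0,0,0.5],[0,0,0,23,28,2,0.5],[0,0,0,26,31,3,0.5],[0,0,0,26,31,3,0.5],[0,0,0,26,31,3,0.5],[0,0,0,26,31,3,0.5],[0,0,0,26,31,3,0.5],[0,0,0,23,28,2,0.5],[0,0,0,0,0,0,0.5]]'
python3 - <<'E'
from h import *
print(state()["q"].round(2),plan(.367,.342,.05,98.5))
E
```

```text
time_s: 11.75
ee_pos: [0.5752, 0.1587, 0.1443]
ee_rot: [-0.209, -3.133, 0.001]
force: [-0.2, 0.2, 0.5]
gripper_width: 0.0427
finger_force: 0.0
time_s: 12.75
ee_pos: [0.3668, 0.3472, 0.1253]
ee_rot: [0.233, -3.13, -0.001]
force: [0.8, -0.3, -0.2]
gripper_width: 0.0427
finger_force: 0.0
[-0.86  0.23  0.05  1.86 -0.02  1.05  0.91] ('turn', [0.0, -0.2, 0.0], 'shift after turn', [0.5, -5.1, 75.3])
```

```bash
python3 -m pendant '[[0,0,0,0.5,-5,25,0.5],[0,0,0,0,0,30,0.5],[0,0,0,0,0,22,0.5],[0,0,0,0,0,0,0.5],[0,0,0,0,0,0,0.5]]'
python3 - <<'E'
from h import *
print(plan(.367,.342,.022,98.5))
for n in("top","side"):
    p=snapshot(n)
    for d in place_of(n,"punch_center"): print(n,d["score"],d["point"],ray(p,d["point"],.007))
cv2.imwrite("pics/c6.png",cv2.resize(p["color"][150:270,240:400,::-1],None,fx=4.5,fy=4.5,interpolation=cv2.INTER_CUBIC))
E
```

```text
time_s: 13.25
ee_pos: [0.3723, 0.3377, 0.0493]
ee_rot: [0.219, -3.133, 0.002]
force: [0.4, -0.0, 0.0]
gripper_width: 0.0428
finger_force: 0.0
('turn', [-0.1, -0.1, -0.5], 'shift after turn', [4.7, 5.0, 27.3])
side 0.66 [309.8, 223.6] [0.3628237  0.33878117 0.007     ]
```

View pics/c6.png

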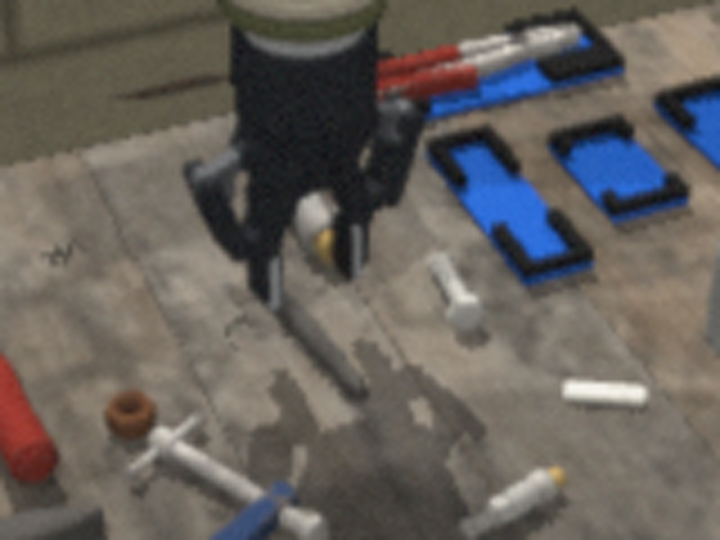

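Side view: the fingers are above the punch (its visible end is at px (320,236)), clear of the bolt. Going down and gripping.

```bash
python3 -m pendant '[[0,0,-0.5,4.5,4.5,0,0.5],[0,0,0,0,0,14,0.5],[0,0,0,0,0,9,0.5],[0,0,0,0,0,4,0.5],[0,0,0,0,0,0,0.5],[0,0,0,0,0,0,0.15],[0,0,0,0,0,0,0.05],[0,0,0,0,0,0,0.05],[0,0,0,0,0,0,0.05],[0,0,0,0,0,0,0.05]]' 30
python3 -c "
from h import *
print(plan(.367,.342,.022,98.5))"
```

```text
time_s: 14.45
ee_pos: [0.3674, 0.3424, 0.0229]
ee_rot: [-0.233, 3.132, 0.001]
force: [-0.6, -0.3, 6.4]
gripper_width: 0.0138
finger_force: 30.8
('turn', [0.0, 0.0, 0.0], 'shift after turn', [0.5, -0.3, 0.9])
```

```bash
python3 -m pendant '[[0,0,0,0,0,-20,0.05],[0,0,0,0,0,-30,0.05],[0,0,0,0,0,-30,0.05],[0,0,4.2,0,0,0,0.05],[0,0,4.2,0,0,0,0.05],[0,0,0,-17,-38,0,0.05],[0,0,0,-17,-40,0,0.05],[0,0,0,-17,-40,0,0.05],[0,0,0,-17,-38,0,0.05],[0,0,0,0,0,0,0.05]]'
python3 - <<'E'
from h import *
s=state();print(s["q"].round(2),s["gripper_width"],plan(.436,.184,.05,90,s)); z=s["ee_pos"][2]-.016
for n in("top","side"):
    p=snapshot(n)
    for d in regions_of(n,"punch_center")[:1]:
        v,u=np.nonzero(d["region"]); P=np.array([ray(p,(a,b),z)[:2] for a,b in zip(u,v)])*1000
        print("punch",n,d["score"],s["ee_pos"],cv2.minAreaRect(P.astype(np.float32)))
cv2.imwrite("pics/c7.png",cv2.resize(p["color"][120:240,280:440,::-1],None,fx=4.5,fy=4.5,interpolation=cv2.INTER_CUBIC))
E
```

```text
time_s: 15.45
ee_pos: [0.4376, 0.1799, 0.1023]
ee_rot: [0.011, 3.141, -0.004]
force: [0.0, 0.9, -1.2]
gripper_width: 0.0135
finger_force: 30.1
[-0.64  0.19  0.2   1.97 -0.04  0.98  1.14] 0.013450855727106364 ('turn', [-0.1, 0.0, -0.4], 'shift after turn', [1.6, 4.1, 52.3])
punch top 0.65 [0.43755183 0.17992942 0.10230611] ((446.5118408203125, 504.8388977050781), (280.6056823730469, 28.929166793823242), 2.5006649494171143)
punch side 0.74 [0.43755183 0.17992942 0.10230611] ((466.3133239746094, 195.23638916015625), (179.93690490722656, 78.77022552490234), 89.53841400146484)
```

View pics/c7.png

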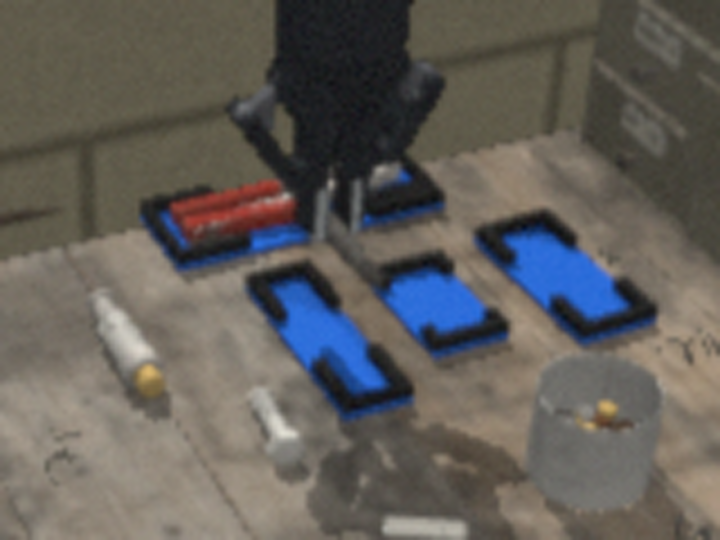

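Side view: the punch hangs level between the pads, near end at px (363,182), above its insert.

```bash
python3 - <<'E'
from h import *
p=snapshot("side"); print(proj(p,[.3796,.18,.0864]))
E
python3 -m pendant '[[0,0,-0.4,1.5,4,0,0.05],[0,0,0,0,0,25,0.05],[0,0,0,0,0,25,0.05],[0,0,0,0,0,10,0.05],[0,0,0,0,0,0,0.05],[0,0,0,0,0,0,0.05]]'
python3 -c "
from h import *
print(plan(.436,.184,.0285,90))"
```

```text
[364.50377039 180.4250118 ]
time_s: 16.3
ee_pos: [0.4341, 0.1908, 0.043]
ee_rot: [-0.016, 3.141, 0.0]
force: [1.2, -0.4, -0.4]
gripper_width: 0.0135
finger_force: 30.2
('turn', [0.0, 0.0, 0.6], 'shift after turn', [-1.9, -6.8, 14.5])
```

```bash
python3 -m pendant '[[0,0,0.6,-2,-6.8,0,0.05],[0,0,0,0,0,0,0.05],[0,0,0,0,0,7,0.05],[0,0,0,0,0,5,0.05],[0,0,0,0,0,2,0.05],[0,0,0,0,0,0,0.05],[0,0,0,0,0,0,0.05]]'
python3 -c "
from h import *
print(plan(.436,.184,.028,90))"
```

```text
time_s: 17.0
ee_pos: [0.4359, 0.1835, 0.0282]
ee_rot: [-0.002, -3.141, 0.0]
force: [-0.2, -0.5, -0.2]
gripper_width: 0.0135
finger_force: 30.1
('turn', [-0.0, -0.0, -0.1], 'shift after turn', [-0.1, 0.5, 0.2])
```

```bash
python3 -m pendant '[[0,0,0,0,0,0,0.35],[0,0,0,0,0,0,0.4],[0,0,0,0,0,0,0.4],[0,0,0,0,0,-10,0.4],[0,0,0,0,0,-30,0.4],[0,0,0,0,0,-40,0.5],[0,0,1,-8,30,-10,0.6],[0,0,0,-8,30,0,0.6],[0,0,0,-9,30,0,0.6],[0,0,0,-8,30,0,0.6]]' 30
python3 -m pendant '[[0,0,0,0,0,0,0.6],[0,0,0,0,0,0,0.6],[0,0,0,0,0,0,0.6]]'
python3 - <<'E'
from h import *
print(plan(.469,.304,.06,89))
for n in("top","side"):
    p=snapshot(n)
    for q,z in(("coupler_center",.0125),("punch_center",.012),("bolt_center",.01)):
        for d in place_of(n,q): print(n,q,d["score"],ray(p,d["point"],z))
    cv2.imwrite(f"pics/c8{n}.png",cv2.resize(p["color"][100:250,290:490,::-1],None,fx=4,fy=4,interpolation=cv2.INTER_CUBIC))
E
```

```text
time_s: 18.0
ee_pos: [0.4712, 0.3042, 0.1195]
ee_rot: [0.03, 3.141, 0.001]
force: [0.5, -0.2, 0.3]
gripper_width: 0.0515
finger_force: 0.0
time_s: 18.3
ee_pos: [0.4708, 0.3018, 0.1186]
ee_rot: [-0.031, -3.141, 0.001]
force: [0.5, 0.2, 0.2]
gripper_width: 0.051
finger_force: 0.0
('turn', [-0.0, -0.0, -0.1], 'shift after turn', [1.8, 2.2, 58.6])
top coupler_center 0.81 [0.47116334 0.30290985 0.0125    ]
top coupler_center 0.59 [0.2058966  0.29491501 0.0125    ]
top coupler_center 0.2 [0.4605038  0.53206075 0.0125    ]
top bolt_center 0.75 [0.37184574 0.24857567 0.01      ]
side coupler_center 0.6 [0.19366549 0.29560932 0.0125    ]
side coupler_center 0.54 [0.47440118 0.30971984 0.0125    ]
side punch_center 0.72 [0.42469834 0.17814242 0.012     ]
side bolt_center 0.57 [0.38232787 0.24918387 0.01      ]
side bolt_center 0.22 [0.56179461 0.15999604 0.01      ]
```

View pics/c8side.png

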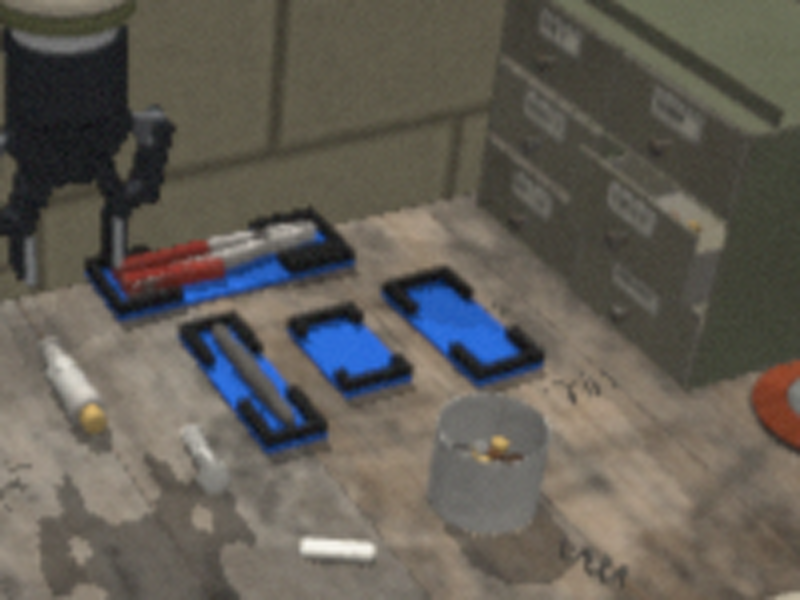

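Side view: punch lies within its insert walls, from crop (222,330) to (290,420). Pliers are seated. On to the large coupler at px (307,196).

```bash
python3 -m pendant '[[0,0,0,1,2,0,0.6],[0,0,0,0,0,30,0.6],[0,0,0,0,0,30,0.6],[0,0,0,0,0,0,0.6],[0,0,0,0,0,0,0.6]]' 30
python3 -c "
from h import *
print(plan(.470,.304,.025,89))"
```

```text
time_s: 19.2
ee_pos: [0.4695, 0.305, 0.0585]
ee_rot: [-0.029, -3.14, 0.001]
force: [0.7, -0.4, 0.1]
gripper_width: 0.051
finger_force: 0.0
('turn', [-0.0, -0.1, -0.1], 'shift after turn', [-0.5, -1.0, 33.5])
```

```bash
python3 -m pendant '[[0,0,0,-0.5,-1,15,0.6],[0,0,0,0,0,13,0.6],[0,0,0,0,0,6,0.6],[0,0,0,0,0,0,0.6],[0,0,0,0,0,0,0.3],[0,0,0,0,0,0,0.15],[0,0,0,0,0,0,0.15],[0,0,0,0,0,0,0.15],[0,0,0,0,0,0,0.15]]' 35
```

```text
time_s: 20.1
ee_pos: [0.4707, 0.3045, 0.0252]
ee_rot: [0.029, 3.14, 0.002]
force: [-0.2, -0.3, 5.7]
gripper_width: 0.024
finger_force: 36.0
```

```bash
python3 -m pendant '[[0,0,0,0,0,-20,0.15],[0,0,0,0,0,-40,0.15],[0,0,0,0,0,-40,0.15],[0,0,-4,0,0,0,0.15],[0,0,0,6,-30,0,0.15],[0,0,0,6,-36,0,0.15],[0,0,0,6,-36,0,0.15],[0,0,0,0,0,0,0.15],[0,0,0,0,0,0,0.15]]'
python3 - <<'E'
from h import *
s=state();print(s["q"].round(2),plan(.4355,.0155,.12,93,s))
p=snapshot("top"); print(ray(p,(512,240),0)); q=snapshot("side"); print(ray(q,(462,196),0),ray(q,(410,155),0))
E
```

```text
time_s: 21.0
ee_pos: [0.4573, 0.2003, 0.1243]
ee_rot: [0.077, -3.14, 0.0]
force: [0.3, 0.6, -1.3]
gripper_width: 0.024
finger_force: 35.1
[-0.64  0.22  0.18  1.88 -0.05  1.04  1.18] ('turn', [-0.0, -0.0, -0.2], 'shift after turn', [31.5, -183.4, 4.3])
[ 0.31663875 -0.0946217   0.        ]
[ 0.31537173 -0.09666711  0.        ] [ 0.55620287 -0.08130024  0.        ]
```

```bash
python3 -m pendant '[[0,0,0,5,-28,0,0.15],[0,0,0,6,-31,0,0.15],[0,0,0,5,-31,0,0.15],[0,0,0,5,-31,0,0.15],[0,0,0,5,-31,0,0.15],[0,0,0,5,-31,0,0.15],[0,0,0,0,0,0,0.15],[0,0,0,0,0,0,0.15]]'
python3 - <<'E'
from h import *
s=state();print(s["q"].round(2),plan(.4355,.0155,.05,93,s))
p=snapshot("side"); cv2.imwrite("pics/c9.png",cv2.resize(p["color"][110:230,330:490,::-1],None,fx=4.5,fy=4.5,interpolation=cv2.INTER_CUBIC))
R=Ro.from_rotvec(s["ee_rot"]).as_matrix()
for e in(-48,48): print(proj(p,s["ee_pos"]+R@[e/1000,0,.0127]))
E
```

```text
time_s: 21.9
ee_pos: [0.4361, 0.0174, 0.1245]
ee_rot: [-0.08, 3.14, 0.0]
force: [0.5, 0.9, -1.7]
gripper_width: 0.0241
finger_force: 35.1
[-0.42  0.09  0.32  2.04 -0.03  1.02  1.54] ('turn', [0.0, 0.0, -0.1], 'shift after turn', [0.7, -1.8, 74.5])
[398.36928819 140.77913872]
[418.86931855 157.04405775]
```

View pics/c9.png

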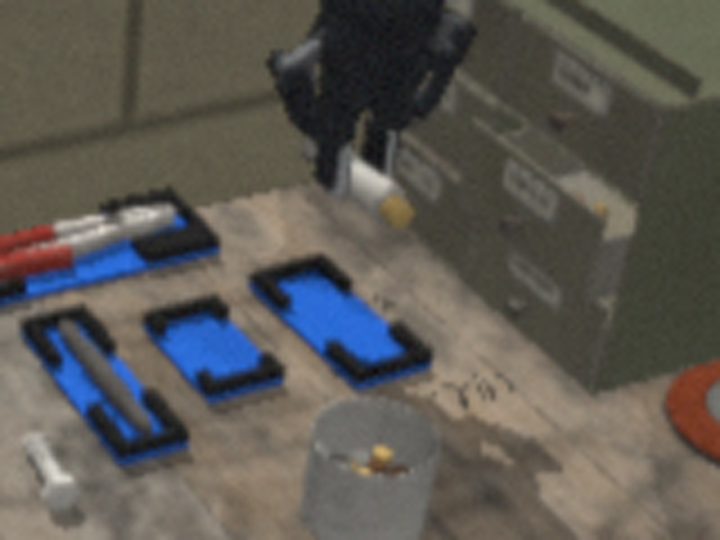

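Side view: the coupler hangs level, with its brass end at px (418,157) exactly where a centred grip predicts. Lowering.

```bash
python3 -m pendant '[[0,0,0,0.5,-1.8,0,0.15],[0,0,0,0,0,28,0.15],[0,0,0,0,0,28,0.15],[0,0,0,0,0,16,0.15],[0,0,0,0,0,0,0.15],[0,0,0,0,0,0,0.15]]'
python3 -c "
from h import *
print(plan(.4355,.0155,.031,93))"
```

```text
time_s: 22.55
ee_pos: [0.4356, 0.0157, 0.0526]
ee_rot: [0.082, -3.14, 0.0]
force: [0.3, -0.7, -1.4]
gripper_width: 0.0243
finger_force: 35.0
('turn', [-0.0, -0.0, 0.0], 'shift after turn', [0.1, -0.2, 21.6])
```

```bash
python3 -m pendant '[[0,0,0,0,0,10,0.15],[0,0,0,0,0,8,0.15],[0,0,0,0,0,3.5,0.15],[0,0,0,0,0,0,0.15],[0,0,0,0,0,0,0.15]]'
```

```text
time_s: 23.05
ee_pos: [0.4354, 0.015, 0.0309]
ee_rot: [0.08, -3.14, 0.0]
force: [0.2, 0.5, -0.6]
gripper_width: 0.0239
finger_force: 35.2
```

```bash
python3 -m pendant '[[0,0,0,0,0,0,0.4],[0,0,0,0,0,0,0.48],[0,0,0,0,0,0,0.48],[0,0,0,0,0,-10,0.48],[0,0,0,0,0,-30,0.48],[0,0,0,0,0,-40,0.48],[0,0,5.5,0,0,-20,0.5],[0,0,5.5,0,0,0,0.5],[0,0,0,0,0,0,0.5],[0,0,0,0,0,0,0.5]]' 30
python3 -m pendant '[[0,0,0,10,24,0,0.5],[0,0,0,12,28,0,0.5],[0,0,0,12,28,0,0.5],[0,0,0,12,28,0,0.5],[0,0,0,12,28,0,0.5],[0,0,0,12,28,0,0.5],[0,0,0,12,28,0,0.5],[0,0,0,14,30,0,0.5],[0,0,0,0,0,0,0.5],[0,0,0,0,0,0,0.5]]'
python3 - <<'E'
from h import *
s=state(); print(s["q"].round(2),s["ee_pos"],plan(.3705,.251,.06,82,s))
for n in("top","side"):
    p=snapshot(n)
    for q,z in(("bolt_center",.01),("coupler_center",.0175),("coupler_insert",0),("punch_center",.012),("pliers_center",.012)):
        for d in place_of(n,q): print(n,q,d["score"],ray(p,d["point"],z).round(4))
    cv2.imwrite(f"pics/d{n}.png",cv2.resize(p["color"][100:250,290:490,::-1],None,fx=4,fy=4,interpolation=cv2.INTER_CUBIC))
E
```

```text
time_s: 24.05
ee_pos: [0.4352, 0.0151, 0.131]
ee_rot: [-0.217, -3.134, -0.0]
force: [-0.2, -0.0, 0.3]
gripper_width: 0.0428
finger_force: 0.0
time_s: 25.05
ee_pos: [0.3709, 0.2485, 0.1303]
ee_rot: [-0.215, -3.133, 0.002]
force: [1.3, -1.0, 0.3]
gripper_width: 0.0426
finger_force: 0.0
[-0.74  0.1   0.09  2.   -0.01  1.04  0.78] [0.37091269 0.24848866 0.13025742] ('turn', [-0.1, -0.1, 0.1], 'shift after turn', [0.8, 2.4, 70.3])
top bolt_center 0.57 [0.4357 0.0115 0.01  ]
top bolt_center 0.56 [0.3668 0.2533 0.01  ]
top coupler_center 0.79 [0.4344 0.0056 0.0175]
top coupler_center 0.73 [0.2049 0.2962 0.0175]
top coupler_insert 0.71 [0.4299 0.0158 0.    ]
top pliers_center 0.96 [0.5814 0.1689 0.012 ]
side bolt_center 0.54 [0.3735 0.2475 0.01  ]
side coupler_center 0.74 [0.4522 0.0084 0.0175]
side coupler_center 0.6 [0.1864 0.2995 0.0175]
side coupler_insert 0.98 [0.436  0.0113 0.    ]
side punch_center 0.67 [0.4292 0.1817 0.012 ]
side pliers_center 0.62 [0.4388 0.5824 0.012 ]
side pliers_center 0.51 [0.5756 0.1609 0.012 ]
```

View pics/dside.png

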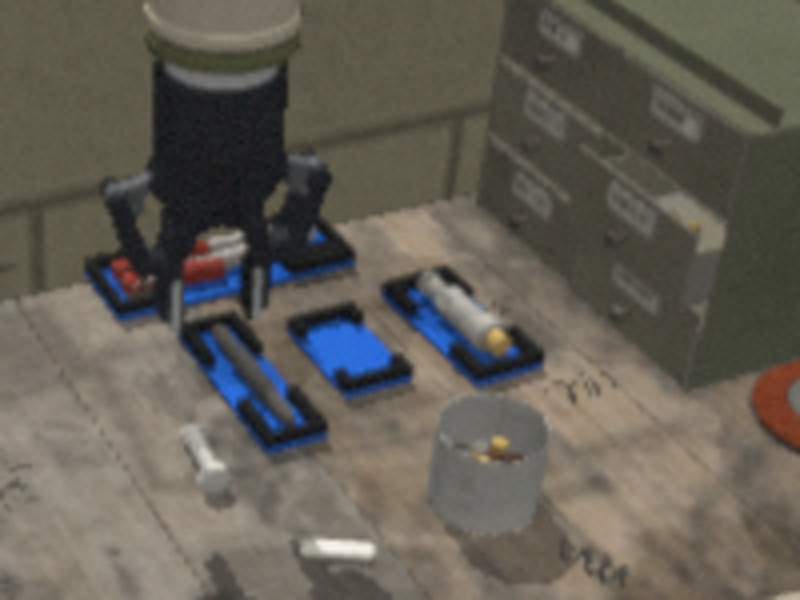

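Side view: coupler lies in its insert (crop (465,315)). The bolt at crop (205,460) is next.

```bash
python3 -m pendant '[[0,0,0,1,2.5,25,0.5],[0,0,0,0,0,25,0.5],[0,0,0,0,0,25,0.5],[0,0,0,0,0,0,0.5],[0,0,0,0,0,0,0.5],[0,0,0,0,0,0,0.5]]' 30
python3 -c "
from h import *
print(plan(.3705,.251,.023,82))"
```

```text
time_s: 26.25
ee_pos: [0.3717, 0.2515, 0.0572]
ee_rot: [0.221, 3.132, 0.002]
force: [0.2, 1.1, 0.0]
gripper_width: 0.0428
finger_force: 0.0
('turn', [0.1, 0.1, -0.1], 'shift after turn', [1.1, -0.7, 34.2])
```

```bash
python3 -m pendant '[[0,0,0,1,-0.7,15,0.5],[0,0,0,0,0,12,0.5],[0,0,0,0,0,7,0.5],[0,0,0,0,0,0,0.5],[0,0,0,0,0,0,0.2],[0,0,0,0,0,0,0.03],[0,0,0,0,0,0,0.03],[0,0,0,0,0,0,0.03],[0,0,0,0,0,0,0.03],[0,0,0,0,0,0,0.03]]' 30
```

```text
time_s: 27.25
ee_pos: [0.3702, 0.2507, 0.0224]
ee_rot: [0.221, 3.133, 0.001]
force: [-0.2, 0.6, 5.9]
gripper_width: 0.0214
finger_force: 30.4
```

```bash
python3 -m pendant '[[0,0,0,0,0,-20,0.03],[0,0,0,0,0,-35,0.03],[0,0,0,0,0,-35,0.03],[0,0,-8,0,0,0,0.03],[0,0,0,-14,-28,0,0.03],[0,0,0,-18,-40,0,0.03],[0,0,0,-19,-40,0,0.03],[0,0,0,-19,-39,0,0.03],[0,0,0,0,0,0,0.03],[0,0,0,0,0,0,0.03]]'
python3 -m pendant '[[0,0,0,0,0,0,0.03],[0,0,0,0,0,0,0.03]]'
python3 - <<'E'
from h import *
s=state();print(s["q"].round(2),s["ee_pos"],plan(.440,.104,.05,90,s))
p=snapshot("side"); cv2.imwrite("pics/e1.png",cv2.resize(p["color"][110:230,310:470,::-1],None,fx=4.5,fy=4.5,interpolation=cv2.INTER_CUBIC))
R=Ro.from_rotvec(s["ee_rot"]).as_matrix()
for e in(-29,29): print((proj(p,s["ee_pos"]+R@[e/1000,0,.0124])-[310,110])*4.5)
E
```

```text
time_s: 28.25
ee_pos: [0.4396, 0.1023, 0.1117]
ee_rot: [-0.007, -3.141, 0.0]
force: [0.1, 0.2, -0.3]
gripper_width: 0.0217
finger_force: 29.6
time_s: 28.45
ee_pos: [0.439, 0.1046, 0.1117]
ee_rot: [0.002, -3.141, -0.0]
force: [0.9, 0.7, -0.1]
gripper_width: 0.0215
finger_force: 29.6
[-0.51  0.14  0.23  2.02 -0.04  0.99  1.3 ] [0.43902399 0.10461627 0.11172515] ('turn', [0.0, -0.0, 0.1], 'shift after turn', [-1.0, -0.6, 61.7])
[288.95905403 195.52790689]
[336.60030821 242.99277327]
```

View pics/e1.png

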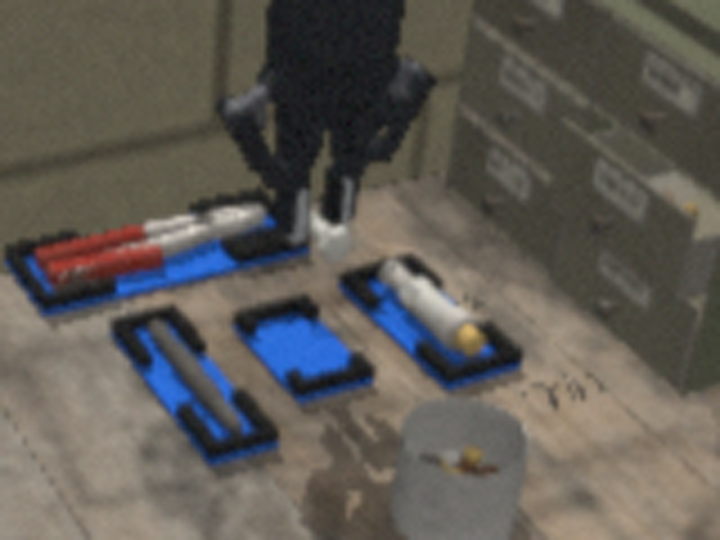

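Side view: bolt held level, head at crop (333,240) as predicted, above the shortest insert. Lowering.

```bash
python3 -m pendant '[[0,0,0,-1,-0.6,0,0.03],[0,0,0,0,0,25,0.03],[0,0,0,0,0,25,0.03],[0,0,0,0,0,14,0.03],[0,0,0,0,0,0,0.03],[0,0,0,0,0,0,0.03]]'
python3 -c "
from h import *
print(plan(.440,.104,.0282,90))"
```

```text
time_s: 29.1
ee_pos: [0.4407, 0.1029, 0.0482]
ee_rot: [-0.001, -3.141, 0.0]
force: [-0.5, 0.4, -0.3]
gripper_width: 0.0212
finger_force: 29.6
('turn', [-0.0, -0.0, -0.0], 'shift after turn', [0.7, 1.1, 20.0])
```

```bash
python3 -m pendant '[[0,0,0,0.5,1,8,0.03],[0,0,0,0,0,8,0.03],[0,0,0,0,0,4,0.03],[0,0,0,0,0,0,0.03],[0,0,0,0,0,0,0.03]]'
python3 -m pendant '[[0,0,0,0,0,0,0.35],[0,0,0,0,0,0,0.42],[0,0,0,0,0,0,0.42],[0,0,0,0,0,-10,0.42],[0,0,0,0,0,-30,0.42],[0,0,0,0,0,-40,0.42],[0,0,0,0,0,-40,0.42],[0,0,0,0,0,-30,0.42],[0,0,0,0,0,0,0.42]]'
```

```text
time_s: 29.6
ee_pos: [0.4401, 0.1037, 0.0278]
ee_rot: [-0.002, -3.141, 0.0]
force: [0.4, -0.2, -0.3]
gripper_width: 0.0214
finger_force: 29.8
time_s: 30.5
ee_pos: [0.4427, 0.1043, 0.1831]
ee_rot: [0.002, 3.133, 0.005]
force: [0.2, 0.2, 0.1]
gripper_width: 0.036
finger_force: 0.0
```

Move aside (towards +y, up) for an unobstructed top view.

```bash
python3 -m pendant '[[0,0,0,0,40,-5,0.42],[0,0,0,0,50,-5,0.42],[0,0,0,0,50,-5,0.42],[0,0,0,0,50,-5,0.42],[0,0,0,0,50,-5,0.42],[0,0,0,0,50,-5,0.42],[0,0,0,0,50,0,0.42],[0,0,0,0,50,0,0.42],[0,0,0,0,0,0,0.42],[0,0,0,0,0,0,0.42]]'
python3 - <<'E'
from h import *
print(state()["ee_pos"])
p=snapshot("top"); cv2.imwrite("pics/f1.png",cv2.resize(p["color"][100:230,345:485,::-1],None,fx=4.6,fy=4.6,interpolation=cv2.INTER_CUBIC))
for q,z in(("bolt_center",.015),("coupler_center",.0175),("punch_center",.012),("pliers_center",.012)):
    for d in regions_of("top",q)[:2]:
        v,u=np.nonzero(d["region"]); P=np.array([ray(p,(a,b),z)[:2] for a,b in zip(u,v)])*1000
        print(q,d["score"],np.round(np.r_[sum(map(list,cv2.minAreaRect(P.astype(np.float32))[:2]),[]),cv2.minAreaRect(P.astype(np.float32))[2]],1))
E
```

```text
time_s: 31.5
ee_pos: [0.4395, 0.4935, 0.2062]
ee_rot: [0.002, -3.14, 0.003]
force: [0.9, -1.2, 0.8]
gripper_width: 0.0357
finger_force: 0.0
[0.43945776 0.49352008 0.20615985]
bolt_center 0.52 [440.  104.6  17.5  58.4  87.4]
coupler_center 0.95 [435.9  13.3  24.3  98.1  88.4]
punch_center 0.8 [4.347e+02 1.836e+02 1.149e+02 1.450e+01 1.000e-01]
pliers_center 0.62 [579.8 142.1  41.5 162.3   3.1]
```

View pics/f1.png

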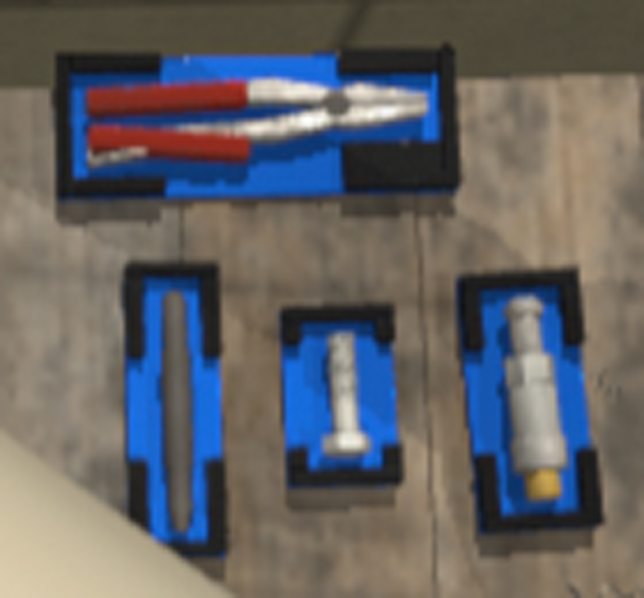

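Top view: pliers (crop (250,120), jaws in the narrow right end), punch (175,410), bolt (343,395) and coupler (535,400) all lie centred in their recesses, and the measured centres are within about 4 mm of the origins. Handing in.

```bash
python3 -c "
from plant import job_done
print(job_done())"
```

```text
the job is handed in; nothing more can be done
None
```

The job is handed in, though it returned no verdict: pliers (jaws in the narrow end), punch, large coupler and bolt each lie in their own inserts, about 4 mm or less from centre by the last top view; the spanner and file were not touched, and the clock read about 32 s.

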